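# Open the push-and-turn refill bottle in its holder

### The job

Stand the closed square amber refill bottle upright, fully down in the square pocket of the wooden holder. Then press its white push-and-turn safety cap down, twist it counterclockwise (seen from above) while it is pressed until it comes free, and lift it off; the program finishes while the gripper still holds the cap level, about 5 cm straight above the open mouth. The bottle stays fully down in the holder, and the other things on the counter are left where they stand.

Things in the scene. Friction and masses are not known exactly. Their poses are not given: they have to be found in the camera images.
- bottle: loose closed square amber bottle with paper label, 0.2 to 0.33 kg, upright on the counter; body 52x52 mm (lowest 6 mm drawn in to 46x46), top of body at 62 mm, then a round neck 29 mm across up to the mouth at 100 mm. Origin: centre of its underside; z up out of the mouth, x and y square to its flat sides. Can be lifted and carried by its locked cap
- bottle_mouth (a point): centre of the bottle's mouth, on its axis, 100 mm above its underside; axes as the bottle's. Two small lugs on the neck below it hold the cap: pressed and turned counterclockwise from above, the cap is free of them after 45 degrees, and lifts straight off anywhere from 50 to 125 degrees (70 is good)
- cap_mid (a point): middle of the white ribbed round cap, 48 mm across (12 flats, 50 mm over the corners), 32 mm tall, green turn arrow on top; on its axis, half-way up, the height to grip. z up, x and y turn with the cap. Locked on the bottle it lies 96 mm above the bottle's underside, its lower rim 18 mm above the top of the bottle's body, its x along the bottle's x (about 5 degrees of play)
- cap: the same cap (100 g, loose) as a whole; origin at the centre of its lower rim, 16 mm below point cap_mid. Locked, it does not pull off or turn by more than its play, and must not be forced: it must be pressed 4 mm or more down the bottle while it turns. Once free it tends to spring up about 6 mm
- cap_liner (a joint): sprung liner inside the cap, in m: 0 with the cap locked and not pressed, -0.004 pressed just far enough to turn (about 9 N), -0.0055 pressed well (10.5 N), -0.007 bottomed out (12 N), up to +0.006 with the cap off. The spring pushes the cap up with 6 N at 0 and 0.8 N more for each mm pressed
- holder_pocket (a point): centre of the floor of the square pocket in the holder: a fixed light wooden block 73x73 mm, 36 mm high (flared lips to 41 mm), on a black foot 96x96 mm. Pocket 57x57 mm, floor 8 mm above the counter, 28 mm below the block's top; x and y square to its walls, z up. Any of the bottle's four quarter turns fits; the pocket lets the bottle turn only a few degrees
- oil_1: bystander: small amber dropper bottle with black top, 33 mm wide, 102 mm tall; origin at the centre of its underside; leave it alone
- oil_2: bystander: second small amber dropper bottle, 33 mm wide, 102 mm tall; origin at the centre of its underside; leave it alone
- soap_1: bystander: paper-wrapped soap bar, 53x78x28 mm; origin at the centre of its underside; leave it alone
- balm_tin_1: bystander: round white balm tin, 50 mm across, 21 mm tall; origin at the centre of its underside; leave it alone
- ribbon_spool_1: bystander: spool of red ribbon, 59 mm across, 26 mm tall; origin at the centre of its underside; leave it alone
- matchbox: bystander: matchbox, 36x53x16 mm; origin at the centre of its underside; leave it alone
Not all that is in view belongs to the job. Of the things shaped like the cap, the white one is meant.

How it is judged:
By the outcome, as a careful person would: the job done as asked, in the order asked, and still so for the second after the job is handed in, while the arm keeps its last pose, push and grip.
It also fails if it takes over 48 s, if anything falls off the work surface, if the arm or the gripper's body presses on something with over 40 N, if the wrist force passes 120 N, or if a joint passes its speed limit or range.

### The arm

A 7-joint arm with a two-finger parallel gripper is mounted at the origin on a cart in front of the work surface, level with it; the furniture and walls round the work are solid. World frame = base frame: x ahead of the robot, y to its left, z up, the work surface at z = 0. Lengths are in m, angles in rad, forces in N, time in s.
With the tool pointing down it reaches from about 0.425 to 0.8 m from the base axis. Payload 8.3 kg.
Tool frame: the origin (TCP) lies midway between the tips of the shut fingers; the grasp point (between the pads) lies 19 mm behind it; z points along the fingers, y is the line along which they close (so a half turn about z gives the same grasp; the last joint's range is limited). The gripper opens to 85 mm and grips with 20 to 120 N. Pads are 22 mm wide; open, the fingers measure 114 mm over their backs; the gripper's body (76 mm by 85 mm) begins 54 mm behind the grasp point. The pads swing forward as they close: fully open they stand 13 mm farther back than shut.
Start: joints at [-1.279, 0.383, 0.016, 1.37, -0.006, 1.388, -0.046], TCP at [0.217, 0.586, 0.21] pointing down, gripper open.
Joint ranges: [-2.95, 2.95], [-0.25, 2.06], [-1.52, 1.56], [0.18, 2.33], [-1.44, 4.58], [0.02, 2.06], [-3.01, 3.01]. Speed limits (rad/s): [2.39, 2.39, 3.01, 3.01, 3.14, 3.14, 3.14].

### API

Orientations are given as [roll, pitch, yaw] about the fixed x, y, z axes, in that order (R = Rz(yaw) Ry(pitch) Rx(roll)).
In Python, from bench import * gives the robot as it stands.
- The arm moves only by the tool drive_tool, never from a script. Its argument "deltas" is a list of rows, each an object with "slide": the shift along the tool's x, y, z scaled (see below), a list of three; "turn": the turn, a rotation vector about the tool's x, y, z scaled (see below), a list of three. A call has 1 to 8 rows; each row is the pose to reach, as a shift and turn from the pose commanded when the call began, along the tool's axes at that moment, turning the shorter way round; what a row does not reach only later rows make up. The controller multiplies each number of a shift by 0.4 m and each number of a turn by 180 degrees. A row lasts 1/8 s, in which the tool goes at most 62.5 mm and 10.7 degrees, less where a joint would pass 70% of its speed; a pose out of reach is approached as far as the arm can. A call with a number of a shift or a turn outside -1 to 1 is refused whole. A call with a gripper value outside its range is refused whole. "grip" is the gripper's target within -1 to 1 (shut at 1, half-way at 0, fully open at -1), set as the call begins (left out, the last holds). The fingers move at their own pace and stop on an object; "squeeze" is the grip in N (left out, the last holds). Time passes only in rows, so rows that repeat a pose let the fingers close. It gives the time, the measured TCP pose, the force, the opening and the grip force at its end, in the units of the state.
- state(): the state, without advancing time (a new reading comes with each control period).
- camera(name): name is "scene" or "side" or "wrist"; returns a dict with "pixels" (420x560x3 uint8, blue, green, red), "fov_y" (degrees; the focal length in pixels is half the picture's height over the tangent of half this angle, whatever the lens; pixels are square), "cx", "cy" (the principal point, pixels), "R" (3x3) and "t" (3): a world point X has camera coordinates R X + t. Camera axes: x right, y down, z forward; pixel columns grow to the right and rows downward; lengths in m; the calibration is good to about 2 mm. A picture is of the moment at which its call begins. There is no depth.
- close_job(): hands the job in; it is judged then, once.
Trained networks look in a picture, given as the dict that the camera call returned (one of the last four; its "shot" number tells which), for a name from the list of things; names that differ only in an ending like _2 or _b are one class to them, and where a whole thing is asked for, a point or a joint stands for the part that bears it (a point fixed in the world has none). Each returns a list of dicts, best first, with "conf" (0 to 1); they miss things now and then, are a little off and sometimes report something else, mostly with a low value. They report only what shows in the picture. A call takes as long as a camera call. They do not tell look-alikes from the thing itself.
- search_frame(picture, query): "uv" ([column, row] in pixels, amid what is visible of it).
- outline_of(picture, query): "pixels" (420x560 bool, what is visible of it) and "uv" ([column, row] in pixels, amid what is visible of it).
The state is a dict: "time_s": time; "qpos": joint angles; "joint_vel": joint speeds; "effort": joint torques, N m; "tcp_pos": TCP position; "eef_rot": TCP orientation; "wrist_force": force on the tool from outside, world axes, zero at the start; "torque": the same for the moment, N m; "finger_gap": finger opening in m; "grip_force": force on a finger pad.
Only numpy, scipy, OpenCV 4.12 (cv2) and the standard library are available. Lean on these libraries where they do the work, as an engineer would, in place of code of your own. Each camera call takes 0.05 s, during which the arm holds its last target. There are 200 camera calls.

## Working session

There is one attempt and no reset: what is moved stays moved. The work goes in short steps, Python scripts to look and compute and a tool call to move; the robot and the scene stay as the last step left them, time stands still between calls to the robot, and variables do not carry over. Pictures are saved under pics/ and viewed, at most 10 in all, crops included, and the job is handed in when it is done.

Besides the shell and the picture viewer there is one more tool, called after ">>>" as name(argument=value, ...), one argument or row to a line, values as JSON. drive_tool: Moves the arm, as the interface text tells. Shifts and turns lie within -1 to 1; 1 stands for 0.4 m of shift or 180 degrees of turn. Its arguments: {"type":"object","properties":{"deltas":{"type":"array","items":{"type":"object","properties":{"slide":{"type":"array","items":{"type":"number"}},"turn":{"type":"array","items":{"type":"number"}}}}},"grip":{"type":"number"},"squeeze":{"type":"number"}},"required":["deltas"]}

```bash
mkdir -p pics; ls; python3 - <<'E'
from bench import *
import cv2,numpy as np
s=state();print({k:np.round(v,3).tolist() for k,v in s.items()})
a=camera("scene");b=camera("side")
cv2.imwrite("pics/a.png",a["pixels"]);cv2.imwrite("pics/b.png",b["pixels"])
for n,p in(("scene",a),("side",b)):
  for q in("bottle","cap","holder_pocket","bottle_mouth","cap_mid"):
    print(n,q,[(np.round(d["uv"]).tolist(),round(d["conf"],2)) for d in search_frame(p,q)])
  print(p["fov_y"],p["cx"],p["cy"],np.round(p["R"],3).tolist(),np.round(p["t"],3).tolist())
E
```

```text
pics
{'time_s': 0.0, 'qpos': [-1.279, 0.384, 0.016, 1.371, -0.006, 1.388, -0.047], 'joint_vel': [-0.0, -0.001, -0.0, 0.0, 0.001, 0.001, -0.001], 'effort': [-0.0, -62.762, 0.844, -37.182, 0.017, 0.014, -0.0], 'tcp_pos': [0.217, 0.586, 0.209], 'eef_rot': [-3.14, 0.0, 2.787], 'wrist_force': [-0.069, 1.129, 1.359], 'torque': [0.043, 0.003, 0.025], 'grip_force': 0.0, 'finger_gap': 0.085}
scene bottle [([247.0, 220.0], 0.91), ([212.0, 303.0], 0.47)]
scene cap [([226.0, 206.0], 0.9), ([246.0, 194.0], 0.85), ([281.0, 206.0], 0.85), ([265.0, 254.0], 0.77), ([172.0, 279.0], 0.17)]
scene holder_pocket [([319.0, 308.0], 0.55)]
scene bottle_mouth [([248.0, 220.0], 0.67)]
scene cap_mid [([223.0, 199.0], 0.94), ([245.0, 194.0], 0.78), ([283.0, 206.0], 0.67), ([248.0, 219.0], 0.55), ([242.0, 346.0], 0.46)]
46.161652366724475 277.9373772945284 216.73468646393616 [[0.744, -0.668, 0.009], [-0.436, -0.496, -0.751], [0.506, 0.555, -0.661]] [-0.453, 0.303, 0.78]
side bottle [([268.0, 215.0], 0.92)]
side cap [([305.0, 213.0], 0.89), ([265.0, 244.0], 0.83), ([268.0, 190.0], 0.63), ([209.0, 266.0], 0.63), ([259.0, 204.0], 0.45), ([315.0, 190.0], 0.16)]
side holder_pocket [([288.0, 291.0], 0.89)]
side bottle_mouth [([274.0, 214.0], 0.68)]
side cap_mid [([305.0, 215.0], 0.84), ([271.0, 241.0], 0.67), ([264.0, 192.0], 0.62), ([255.0, 202.0], 0.61)]
46.34470037651892 286.6967497791375 213.27789176521344 [[0.953, -0.302, -0.015], [-0.182, -0.535, -0.825], [0.241, 0.789, -0.565]] [-0.568, 0.163, 1.106]
```

View pics/a.png

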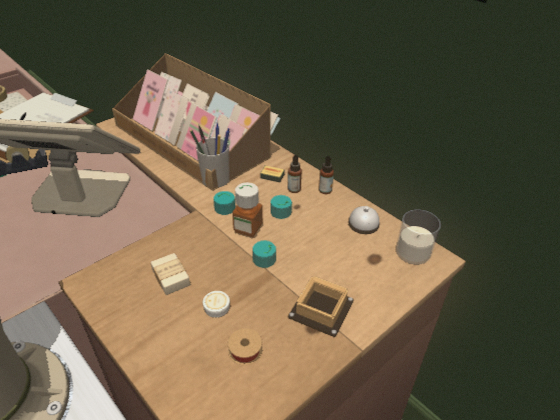

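View pics/b.png

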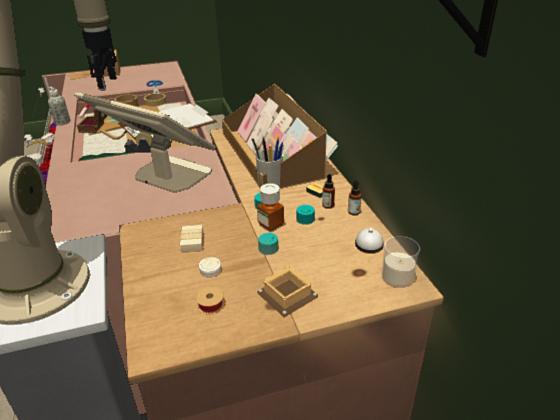

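The scene view shows the white-capped amber bottle at (247,215), its cap at (246,194), and teal look-alike caps at (225,203), (281,206) and (265,254). The holder is at (322,305). The same layout appears in the side view, with the bottle at (270,212), its cap at (269,193) and the holder at (288,290). The meant cap is the white one on the square amber bottle. I'll triangulate and confirm with one crop.

```bash
cat > h.py <<'E'
from bench import *
import cv2,numpy as np
def P(p):
    f=210/np.tan(np.radians(p["fov_y"])/2)
    return np.array([[f,0,p["cx"]],[0,f,p["cy"]],[0,0,1]])@np.c_[p["R"],p["t"]]
def tri(p,u,q,v):
    X=cv2.triangulatePoints(P(p),P(q),np.float64(u),np.float64(v))[:,0];return X[:3]/X[3]
def plane(p,u,z):
    M=P(p);H=np.c_[M[:,0],M[:,1],M[:,2]*z+M[:,3]];x=np.linalg.solve(H,[u[0],u[1],1]);return x[:2]/x[2]
def proj(p,X):
    x=P(p)@np.r_[X,1];return x[:2]/x[2]
E
python3 - <<'E'
from h import *
a=camera("scene");b=camera("side")
for n,u,v in(("cap",(246.5,196),(269.5,193)),("capTop",(246.5,189),(269.5,188)),("bottlebody",(247.5,218),(270.5,214)),("holder",(322,305),(288,290)),("oil1",(294.5,177),(329,193)),("oil2",(326,178),(355,199)),("pens",(213,165),(268,168)),("penstop",(211,128),(268,135)),("t1",(225,203),(260,203)),("t2",(281,206),(305,214)),("t3",(265,254),(268,243)),("tin",(216,302),(209,267)),("spool",(245,344),(210,300)),("match",(272,173),(315,189)),("box corner",(270,107),(327,130)),("box bot",(248,178),(298,180)),("candle",(417,238),(401,262)),("bell",(365,220),(369,239))):
    X=tri(a,u,b,v);print(n,X.round(3),"reproj",np.abs(proj(a,X)-u).max().round(1))
for q in("cap","bottle"):
  for n,p in(("a",a),("b",b)):
    for d in outline_of(p,q)[:3]:
      ys,xs=np.where(d["pixels"]);print(q,n,np.round(d["uv"]),round(d["conf"],2),xs.min(),xs.max(),ys.min(),ys.max())
c=[cv2.resize(p["pixels"][y-50:y+50,x-50:x+50],(400,400),interpolation=cv2.INTER_CUBIC) for p,x,y in((a,248,212),(a,322,305))]
cv2.imwrite("pics/c.png",np.hstack(c))
E
```

```text
cap [0.569 0.056 0.095] reproj 0.6
capTop [0.571 0.058 0.11 ] reproj 0.1
bottlebody [0.57  0.058 0.031] reproj 0.2
holder [ 0.533 -0.208  0.012] reproj 0.5
oil1 [0.747 0.095 0.036] reproj 0.6
oil2 [0.8   0.041 0.038] reproj 0.8
pens [0.615 0.241 0.059] reproj 1.7
penstop [0.618 0.239 0.161] reproj 2.2
t1 [0.564 0.132 0.025] reproj 1.7
t2 [0.663 0.051 0.016] reproj 0.4
t3 [ 0.535 -0.041  0.018] reproj 0.1
tin [ 0.386 -0.073  0.011] reproj 1.2
spool [ 0.369 -0.18   0.011] reproj 1.1
match [0.732 0.16  0.017] reproj 0.3
box corner [0.791 0.234 0.153] reproj 1.6
box bot [0.686 0.193 0.022] reproj 5.1
candle [ 0.79  -0.231  0.04 ] reproj 0.5
bell [ 0.771 -0.109  0.02 ] reproj 0.7
cap a [224. 204.] 0.97 212 234 191 214
cap a [264. 254.] 0.95 252 275 240 267
cap a [246. 195.] 0.69 235 257 182 207
cap b [266. 241.] 0.95 257 277 233 254
cap b [305. 212.] 0.89 296 314 205 224
cap b [270. 192.] 0.55 260 279 185 204
bottle a [248. 219.] 0.7 232 261 203 236
bottle b [269. 215.] 0.87 257 283 203 231
bottle b [356. 202.] 0.64 348 360 180 215
```

View pics/c.png

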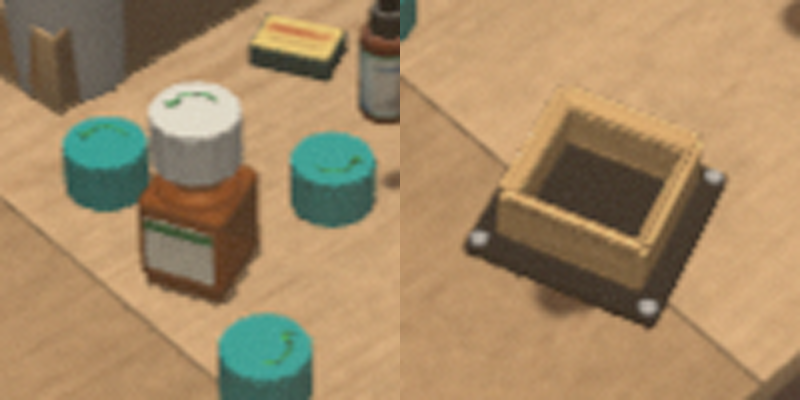

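The left half of the crop confirms the white ribbed cap with the green arrow on the square amber bottle with a paper label, with teal caps around it. The right half shows the empty wooden holder. Before moving I check the laptop height and work out the tool deltas.

```bash
python3 - <<'E'
from h import *
from scipy.spatial.transform import Rotation as R
a=camera("scene");b=camera("side")
for n,u,v in(("lap right",(138,151),(212,148)),("lap stand",(68,190),(162,168)),("laptop mid",(60,125),(150,105))):
    X=tri(a,u,b,v);print(n,X.round(3),np.abs(proj(a,X)-u).max().round(1))
s=state();M=R.from_euler("xyz",s["eef_rot"]).as_matrix();print(M.round(3))
for T in((0.40,0.40,.36),(0.54,0.055,.30)): print(M.T@(np.array(T)-s["tcp_pos"])/.4)
w=camera("wrist");print((-w["R"].T@w["t"]).round(3),w["R"].round(2).tolist(),w["fov_y"])
E
```

```text
lap right [0.477 0.341 0.103] 0.4
lap stand [0.328 0.445 0.007] 0.4
laptop mid [0.32  0.296 0.264] 4.4
[[-0.938  0.347 -0.   ]
 [ 0.347  0.938  0.   ]
 [ 0.    -0.    -1.   ]]
[-0.59040606 -0.27735094 -0.3752613 ]
[-1.21823788 -0.9645515  -0.2252985 ]
[0.153 0.61  0.373] [[0.35, 0.94, -0.0], [0.9, -0.33, 0.27], [0.25, -0.09, -0.96]] 63.07850683447243
```

>>> drive_tool(
  deltas=[
    {"slide": [0, 0, -0.15]},
    {"slide": [0, 0, -0.3]},
    {"slide": [-0.05, -0.03, -0.44]},
    {"slide": [-0.18, -0.09, -0.47]},
    {"slide": [-0.31, -0.15, -0.47]},
    {"slide": [-0.44, -0.21, -0.47]},
    {"slide": [-0.58, -0.27, -0.47]},
    {"slide": [-0.59, -0.28, -0.47]},
  ],
  grip=-1,
)

```text
invalid input
```

```bash
cat > g.py <<'E'
from h import *
from scipy.spatial.transform import Rotation as R
import sys
def go(*Ts):
    s=state();M=R.from_euler("xyz",s["eef_rot"]).as_matrix()
    print(round(s["time_s"],2),s["tcp_pos"].round(4) if hasattr(s["tcp_pos"],"round") else s["tcp_pos"],np.round(s["eef_rot"],3),np.round(s["qpos"],2),s["finger_gap"],np.round(s["wrist_force"],1))
    for T in Ts: print(T,(M.T@(np.array(T)-s["tcp_pos"])/.4).round(4))
if __name__=="__main__": go(*eval(sys.argv[1]))
E
python3 g.py "[(0.54,0.06,.33)]"
```

```text
1.05 [0.2171 0.5861 0.2099] [-3.141 -0.     2.787] [-1.28  0.38  0.02  1.37 -0.01  1.39 -0.05] 0.08527378860721711 [ 0.5 -1.2  0.7]
(0.54, 0.06, 0.33) [-1.2139 -0.9529 -0.3003]
```

>>> drive_tool(
  deltas=[
    {"slide": [0, 0, -0.15], "turn": [0, 0, 0]},
    {"slide": [0, 0, -0.3], "turn": [0, 0, 0]},
    {"slide": [-0.05, -0.03, -0.44], "turn": [0, 0, 0]},
    {"slide": [-0.18, -0.09, -0.47], "turn": [0, 0, 0]},
    {"slide": [-0.31, -0.15, -0.47], "turn": [0, 0, 0]},
    {"slide": [-0.44, -0.21, -0.47], "turn": [0, 0, 0]},
    {"slide": [-0.58, -0.27, -0.47], "turn": [0, 0, 0]},
    {"slide": [-0.59, -0.28, -0.47], "turn": [0, 0, 0]},
  ],
  grip=-1,
  squeeze=60,
)

```text
time_s: 2.05
tcp_pos: [0.4037, 0.3945, 0.3984]
eef_rot: [-3.141, 0.002, 2.777]
wrist_force: [-0.1, 1.1, -1.3]
finger_gap: 0.0856
grip_force: 0.0
```

```bash
python3 g.py "[(0.54,0.06,.33)]"
```

```text
2.05 [0.4037 0.3945 0.3984] [-3.141e+00  2.000e-03  2.777e+00] [-0.95  0.24  0.16  1.15 -0.04  1.75  0.4 ] 0.08556842995055815 [-0.1  1.1 -1.3]
(0.54, 0.06, 0.33) [-0.6157 -0.66    0.1725]
```

>>> drive_tool(
  deltas=[
    {"slide": [-0.1, -0.11, 0.03], "turn": [0, 0, 0]},
    {"slide": [-0.2, -0.22, 0.06], "turn": [0, 0, 0]},
    {"slide": [-0.3, -0.33, 0.09], "turn": [0, 0, 0]},
    {"slide": [-0.4, -0.44, 0.12], "turn": [0, 0, 0]},
    {"slide": [-0.5, -0.55, 0.15], "turn": [0, 0, 0]},
    {"slide": [-0.6, -0.65, 0.17], "turn": [0, 0, 0]},
    {"slide": [-0.615, -0.66, 0.17], "turn": [0, 0, 0]},
    {"slide": [-0.615, -0.66, 0.17], "turn": [0, 0, 0]},
  ],
)

```text
time_s: 3.05
tcp_pos: [0.5385, 0.0666, 0.3298]
eef_rot: [3.141, -0.0, 2.787]
wrist_force: [-0.5, 0.4, -0.8]
finger_gap: 0.0851
grip_force: 0.0
```

```bash
python3 - <<'E'
from h import *
from g import go
import pickle
go((0.56,0.06,.2))
w=camera("wrist");a=camera("scene")
pickle.dump((w,a),open("w1.pkl","wb"))
cv2.imwrite("pics/w1.png",w["pixels"])
print(proj(w,np.array([.57,.057,.112])),proj(w,np.array([.57,.057,0])))
E
```

```text
3.05 [0.5385 0.0666 0.3298] [ 3.141 -0.     2.787] [-0.52  0.18  0.41  1.39 -0.07  1.59  1.09] 0.08514934595241137 [-0.5  0.4 -0.8]
(0.56, 0.06, 0.2) [-0.0564  0.0031  0.3245]
[275.07860645 204.84682912] [274.74516122 185.30490216]
```

View pics/w1.png

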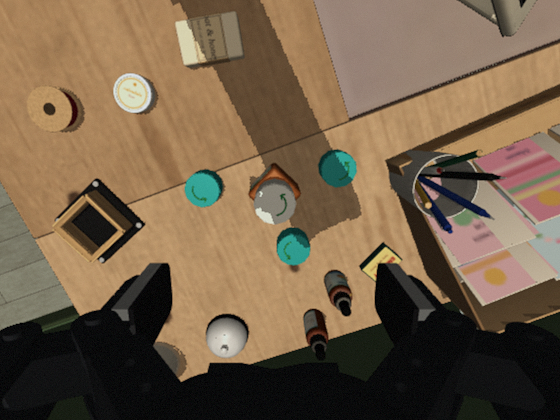

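The wrist view shows the white cap at (275,200) on the amber body, whose top corners are at about (277,165), (250,196) and (300,184). Teal caps are at (203,188), (338,168) and (293,246), and the holder is at (97,222). Next I fit the bottle's pose to its silhouettes.

```bash
cat > fit.py <<'E'
from h import *
from scipy.optimize import minimize
def box(x,y,yaw,w,z0,z1):
    c,s=np.cos(yaw),np.sin(yaw);q=np.array([[i,j] for i in(-1,1) for j in(-1,1)])*w/2@np.array([[c,s],[-s,c]])+[x,y]
    return np.r_[np.c_[q,np.full(4,z0)],np.c_[q,np.full(4,z1)]]
def cyl(x,y,r,z0,z1):
    t=np.linspace(0,2*np.pi,40);q=np.c_[x+r*np.cos(t),y+r*np.sin(t)]
    return np.r_[np.c_[q,np.full(40,z0)],np.c_[q,np.full(40,z1)]]
def sil(p,parts,S=4):
    m=np.zeros((420*S,560*S),np.uint8)
    for X in parts:
        u=(np.c_[X,np.ones(len(X))]@P(p).T);u=u[:,:2]/u[:,2:]
        cv2.fillConvexPoly(m,cv2.convexHull(np.round((u+.5)*S*16).astype(np.int32)),1,cv2.LINE_8,4)
    return cv2.resize(m.astype(np.float32),(560,420),interpolation=cv2.INTER_AREA)
def near(p,q,uv,r=25):
    c=[d for d in outline_of(p,q) if np.hypot(*(np.array(d["uv"])-uv))<r]
    return c[0]["pixels"] if c else None
def fit(views,model,x0):
    def cost(v): return sum(np.abs(sil(p,model(*v))-m).sum()/m.sum() for p,m in views)
    best=min((minimize(cost,[x0[0],x0[1],y],method="Nelder-Mead",options=dict(initial_simplex=np.array([[x0[0],x0[1],y],[x0[0]+.008,x0[1],y],[x0[0],x0[1]+.008,y],[x0[0],x0[1],y+.3]]),maxiter=120)) for y in(x0[2],x0[2]+.5,x0[2]-.5)),key=lambda r:r.fun)
    return best.x,best.fun
E
cat > fb.py <<'E'
from fit import *
from g import go
vs={}
for n in("scene","side","wrist"):
    p=camera(n);X=proj(p,np.array([.57,.057,.05]));Y=proj(p,np.array([.57,.057,.096]))
    b=near(p,"bottle",X);c=near(p,"cap",Y,12);print(n,b is not None and b.sum(),c is not None and c.sum())
    if b is not None and c is not None: vs[n]=(p,(b|c).astype(np.float32),c.astype(np.float32))
mod=lambda x,y,w:[box(x,y,w,.052,.0,.062),cyl(x,y,.0145,.062,.1),cyl(x,y,.0245,.08,.112)]
cap=lambda x,y,w:[cyl(x,y,.0245,.08,.112)]
print(fit([v[:2] for v in vs.values()],mod,(.57,.057,.3)))
for n,v in vs.items(): print(n,fit([v[:2]],mod,(.57,.057,.3)),fit([(v[0],v[2])],cap,(.57,.057,.3)))
E
python3 fb.py
```

```text
scene 823 530
side 614 346
wrist 612 1470
(array([0.56927833, 0.05779674, 0.49557289]), np.float64(0.3625342845916748))
scene (array([0.57004857, 0.06041293, 0.591886  ]), np.float64(0.06421422958374023)) (array([0.5697986 , 0.05887492, 0.43591869]), np.float64(0.054599057883024216))
side (array([0.56958048, 0.05818473, 0.13651002]), np.float64(0.12252604216337204)) (array([0.56977698, 0.05681144, 0.39436996]), np.float64(0.1011560708284378))
wrist (array([0.56862281, 0.05687946, 0.39731211]), np.float64(0.10615941882133484)) (array([0.56900262, 0.05675505, 0.46601026]), np.float64(0.06275510042905807))
```

```bash
python3 - <<'E'
from h import *
import pickle
w,a=pickle.load(open("w1.pkl","rb"))
A,B,C=[plane(w,u,.062) for u in((277,165),(250,196),(300,184))]
print(A,B,C)
for d in(B-A,C-A):print(np.hypot(*d),np.degrees(np.arctan2(d[1],d[0]))%90)
f=lambda *u:[plane(a,x,.0) for x in u]
# scene crop bottom corners: crop/4+ (198,162)
l,m,r=f((198+143/4,162+262/4),(198+218/4,162+300/4),(198+258/4,162+240/4))
for d in(l-m,r-m):print(np.hypot(*d),np.degrees(np.arctan2(d[1],d[0]))%90)
# holder: screws at foot in wrist
H=[plane(w,u,.006) for u in((96,184),(143,225),(98,263),(53,222))];print(H)
for i in range(4):
  d=H[i]-H[(i+1)%4];print(np.hypot(*d),np.degrees(np.arctan2(d[1],d[0]))%90)
print(np.mean(H,0))
p=cv2.resize(w["pixels"][150:235,225:325],(600,510),interpolation=cv2.INTER_CUBIC);cv2.imwrite("pics/d.png",np.clip(p*1.5,0,255))
E
```

```text
[0.53448677 0.07291159] [0.56011735 0.026259  ] [0.56765215 0.09216232]
0.053229601682969065 28.784066012694062
0.038347538770742574 30.13287173004337
0.05267750981051225 12.940131622425483
0.05350697398485996 25.283258645406654
[array([ 0.47705311, -0.1850258 ]), array([ 0.55713774, -0.14876263]), array([ 0.58877032, -0.24151865]), array([ 0.5061451 , -0.27300431])]
0.08791225581566776 24.36151994420166
0.09800152098095813 18.830918387715826
0.08842100665696527 20.860146158132743
0.09266370894599539 18.29758235095896
[ 0.53227657 -0.21207785][ WARN:0@0.029] global loadsave.cpp:1063 imwrite_ Unsupported depth image for selected encoder is fallbacked to CV_8U.
```

View pics/d.png

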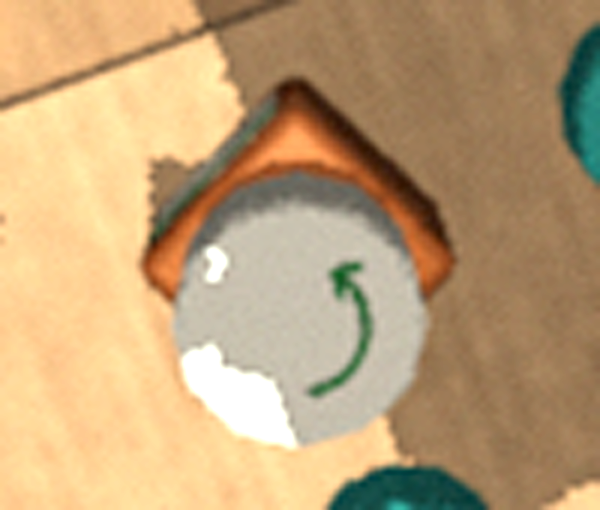

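The crop shows the cap's top centre at about (300,320) in the crop. The body-top diagonal runs from (148,268) to (452,262), with the near corner at about (293,105).

```bash
python3 - <<'E'
from h import *
import pickle
w,a=pickle.load(open("w1.pkl","rb"))
k=lambda u:np.array(u)/6+[225,150]-.4
A,B,C=[plane(w,k(u),.062) for u in((293,105),(148,268),(452,262))]
print((B+C)/2,np.hypot(*(B-C)),np.degrees(np.arctan2(*(C-B)[::-1]))-45)
for d in(B-A,C-A):print(np.hypot(*d),np.degrees(np.arctan2(d[1],d[0]))%90)
t=plane(w,k((300,318)),.112);print(t)
# arrow dir, cap flats corners (upper right vertices)
for u in((428,322),(413,405),(299,448),(180,372),(385,420)):
  d=plane(w,k(u),.112)-t;print(u,np.hypot(*d),np.degrees(np.arctan2(d[1],d[0]))%30)
E
```

```text
[0.56838805 0.05715005] 0.06550856025440145 25.85026991848254
0.047122419600038754 28.13902046048551
0.04820945248253106 24.943091115395994
[0.56729863 0.05740868]
(428, 322) 0.024580032323341373 7.845090585426874
(413, 405) 0.02803193512162973 1.2280511295108703
(299, 448) 0.026211673975608047 9.316242122634044
(180, 372) 0.025564511579414206 4.6244781898643055
(385, 420) 0.02633598840549165 18.6283776427055
```

>>> drive_tool(
  deltas=[
    {"slide": [-0.02, 0, 0.05], "turn": [0, 0, 0.06]},
    {"slide": [-0.04, 0, 0.1], "turn": [0, 0, 0.12]},
    {"slide": [-0.06, 0, 0.15], "turn": [0, 0, 0.18]},
    {"slide": [-0.075, 0, 0.2], "turn": [0, 0, 0.235]},
    {"slide": [-0.075, 0, 0.25], "turn": [0, 0, 0.295]},
    {"slide": [-0.075, 0, 0.29], "turn": [0, 0, 0.35]},
    {"slide": [-0.075, 0, 0.3], "turn": [0, 0, 0.41]},
    {"slide": [-0.075, 0, 0.3], "turn": [0, 0, 0.41]},
  ],
)

```text
time_s: 4.6
tcp_pos: [0.5663, 0.0557, 0.2095]
eef_rot: [-3.141, 0.0, 1.5]
wrist_force: [-0.2, 0.1, 0.3]
finger_gap: 0.0852
grip_force: 0.0
```

```bash
python3 - <<'E'
from fit import *
from g import go
import pickle
w=camera("wrist");pickle.dump(w,open("w2.pkl","wb"))
go((.568,.057,.15),(.568,.057,.079))
Y=proj(w,np.array([.568,.057,.112]));print(Y)
c=near(w,"cap",Y,30);b=near(w,"bottle",Y,60)
cap=lambda x,y,q:[cyl(x,y,.0245,.08,.112)]
mod=lambda x,y,q:[box(x,y,q,.052,.0,.062),cyl(x,y,.0145,.062,.1),cyl(x,y,.0245,.08,.112)]
if c is not None:
  print(c.sum(),fit([(w,c.astype(np.float32))],cap,(.568,.057,.45)))
  if b is not None: print(fit([(w,(b|c).astype(np.float32))],mod,(.568,.057,.45)))
x,y=np.round(Y).astype(int);im=w["pixels"][max(0,y-110):y+110,x-120:x+120]
cv2.imwrite("pics/e.png",cv2.convertScaleAbs(cv2.resize(im,None,fx=2.7,fy=2.7,interpolation=cv2.INTER_CUBIC),alpha=1.4));print(x-120,max(0,y-110))
E
```

```text
4.65 [0.5666 0.0557 0.2099] [-3.141  0.     1.503] [-0.6   0.29  0.56  1.55 -0.15  1.35 -0.09] 0.08556062405825544 [ 0.8  0.3 -0.6]
(0.568, 0.057, 0.15) [0.0034 0.0034 0.1497]
(0.568, 0.057, 0.079) [0.0034 0.0034 0.3272]
[275.55265112 201.12299077]
3101 (array([0.56965149, 0.0564816 , 0.57832275]), np.float64(0.04796839877963066))
(array([0.56988619, 0.05670714, 0.44859192]), np.float64(0.0572698749601841))
156 91
```

View pics/e.png

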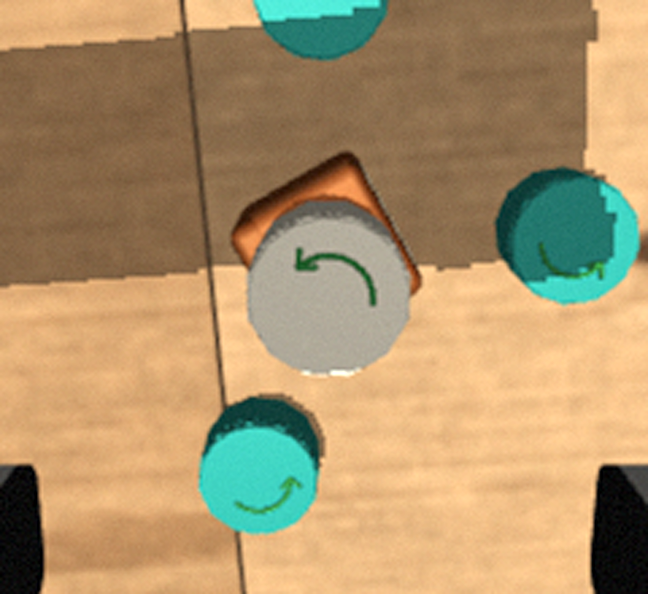

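The closer view shows the white cap centred at crop (330,290), bottle yaw about 26°, and the open fingers clear on both sides. Going down.

>>> drive_tool(
  deltas=[
    {"slide": [0.003, 0.007, 0.1], "turn": [0, 0, 0]},
    {"slide": [0.003, 0.007, 0.2], "turn": [0, 0, 0]},
    {"slide": [0.003, 0.007, 0.28], "turn": [0, 0, 0]},
    {"slide": [0.003, 0.007, 0.335], "turn": [0, 0, 0]},
    {"slide": [0.003, 0.007, 0.335], "turn": [0, 0, 0]},
  ],
)

```text
time_s: 5.38
tcp_pos: [0.5684, 0.0565, 0.0746]
eef_rot: [-3.139, 0.001, 1.501]
wrist_force: [0.5, -1.2, 0.7]
finger_gap: 0.0853
grip_force: 0.0
```

>>> drive_tool(
  deltas=[
    {"slide": [0, 0, 0], "turn": [0, 0, 0]},
    {"slide": [0, 0, 0], "turn": [0, 0, 0]},
    {"slide": [0, 0, 0], "turn": [0, 0, 0]},
    {"slide": [0, 0, 0], "turn": [0, 0, 0]},
  ],
  grip=1,
  squeeze=60,
)

```text
time_s: 5.88
tcp_pos: [0.5701, 0.0568, 0.0771]
eef_rot: [3.14, -0.001, 1.499]
wrist_force: [-1.9, 1.0, 6.3]
finger_gap: 0.0461
grip_force: 62.2
```

>>> drive_tool(
  deltas=[
    {"slide": [0, 0, -0.08], "turn": [0, 0, 0]},
    {"slide": [0, 0, -0.2], "turn": [0, 0, 0]},
    {"slide": [-0.08, -0.03, -0.28], "turn": [0, 0, 0]},
    {"slide": [-0.22, -0.08, -0.28], "turn": [0, 0, 0]},
    {"slide": [-0.36, -0.13, -0.28], "turn": [0, 0, 0]},
    {"slide": [-0.5, -0.18, -0.28], "turn": [0, 0, 0]},
    {"slide": [-0.64, -0.23, -0.28], "turn": [0, 0, 0]},
    {"slide": [-0.74, -0.27, -0.28], "turn": [0, 0, 0]},
  ],
)

```text
time_s: 6.88
tcp_pos: [0.4385, -0.2334, 0.188]
eef_rot: [3.141, -0.0, 1.496]
wrist_force: [1.1, -0.5, -3.7]
finger_gap: 0.0459
grip_force: 63.9
```

```bash
python3 - <<'E'
from h import *
from g import go
import pickle
w=camera("wrist");a=camera("scene");b=camera("side");pickle.dump((w,a,b),open("w3.pkl","wb"))
go()
for p in(w,a,b):print(proj(p,np.array([.533,-.21,.041])))
im=w["pixels"][60:360,80:480]
cv2.imwrite("pics/f.png",cv2.convertScaleAbs(cv2.resize(im,(800,600),interpolation=cv2.INTER_CUBIC),alpha=1.4))
E
```

```text
7.03 [ 0.4386 -0.2334  0.188 ] [-3.142  0.     1.493] [-0.27  0.13  0.76  1.77 -0.1   1.27  0.44] 0.04602661344682787 [ 0.7  1.5 -5.5]
[375.79343104 156.59989979]
[323.96058945 295.02476085]
[288.04144526 280.87985232]
```

View pics/f.png

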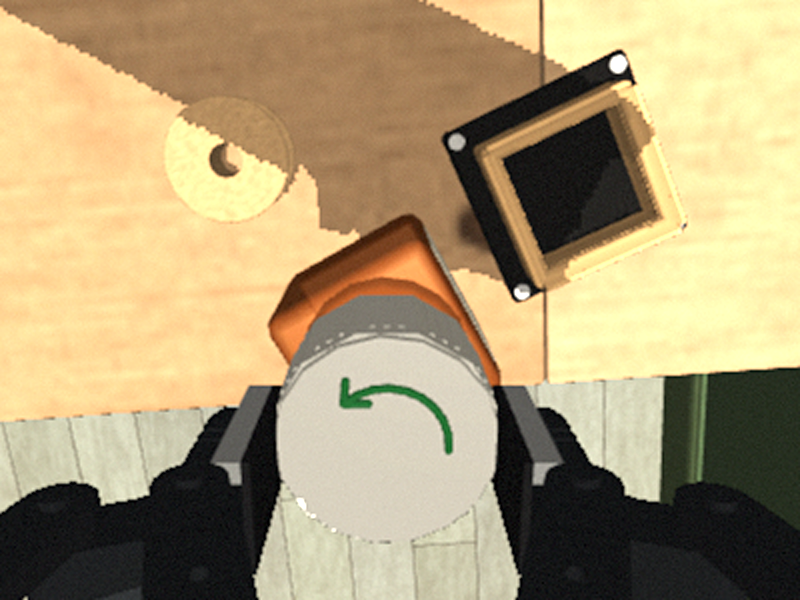

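The wrist view shows the bottle held with the pads on the cap's flats, and the holder's screws at crop (457,141), (618,64) and (522,292). The block's top corners are at about (480,150), (630,83), (687,222) and (540,290).

```bash
python3 - <<'E'
from h import *
import pickle
w,a,b=pickle.load(open("w3.pkl","rb"));w1=pickle.load(open("w1.pkl","rb"))[0]
k=lambda u:np.array(u)/2+[80,60]-.25
# refine screws as bright blobs within dark
def ref(p,u,r=5):
    x,y=np.round(u).astype(int);g=p["pixels"][y-r:y+r+1,x-r:x+r+1].min(2).astype(float);g=np.clip(g-110,0,None)
    j,i=np.mgrid[-r:r+1,-r:r+1];return np.array([x+(g*i).sum()/g.sum(),y+(g*j).sum()/g.sum()])
S=[ref(w,k(u)) for u in((618,64),(457,141),(522,292))];print(np.round(S,1))
for z in(.004,.008):
  X=[plane(w,u,z) for u in S];d1=X[0]-X[1];d2=X[2]-X[1]
  print(z,"centre",(X[0]+X[2])/2,[ (round(np.hypot(*d),4),round(np.degrees(np.arctan2(d[1],d[0]))%90,1)) for d in(d1,d2)])
T=[plane(w,k(u),.041) for u in((480,150),(632,83),(687,222),(540,290))]
print("top",np.mean(T,0),[(round(np.hypot(*(T[i]-T[i-1])),4),round(np.degrees(np.arctan2(*(T[i]-T[i-1])[::-1]))%90,1)) for i in range(4)])
F=[plane(w,k(u),.036) for u in((500,158),(612,105),(655,212),(548,258))]
print("in",np.mean(F,0))
# height check: scene view, screws predicted & block top rim centre
for p,u,q,v in((w,np.mean([k(x) for x in((480,150),(632,83),(687,222),(540,290))],0),a,(300+100/4*0+0,0)),):pass
rim_a=np.mean([(272+(c[0]-400)/4,255+c[1]/4) for c in((567,92),(703,138),(650,247),(502,193))],0)
print("rim tri",tri(w,np.mean([k(x) for x in((480,150),(632,83),(687,222),(540,290))],0),a,rim_a),rim_a)
E
```

```text
[[388.8  91.5]
 [307.7 130.6]
 [340.2 206.8]]
0.004 centre [ 0.53116482 -0.20951679] [(np.float64(0.0853), np.float64(21.2)), (np.float64(0.0863), np.float64(20.7))]
0.008 centre [ 0.53015631 -0.20900785] [(np.float64(0.0843), np.float64(21.2)), (np.float64(0.0853), np.float64(20.7))]
top [ 0.5295906  -0.20745353] [(np.float64(0.0712), np.float64(21.1)), (np.float64(0.0707), np.float64(19.4)), (np.float64(0.0681), np.float64(22.8)), (np.float64(0.0727), np.float64(22.0))]
in [ 0.52829599 -0.2060785 ]
rim tri [ 0.5330668  -0.2081922   0.03360455] [323.375 296.875]
```

```bash
python3 - <<'E'
from fit import *
from g import go
w=camera("wrist");s=state();z=s["tcp_pos"][2]-.0771;print(z,s["eef_rot"])
t=np.array(s["tcp_pos"])
Y=proj(w,np.r_[t[:2],z+.1]);c=near(w,"cap",Y,40);b=near(w,"bottle",Y,90)
cap=lambda x,y,q:[cyl(x,y,.0245,z+.08,z+.112)]
mod=lambda x,y,q:[box(x,y,q,.052,z,z+.062),cyl(x,y,.0145,z+.062,z+.1),cyl(x,y,.0245,z+.08,z+.112)]
print(c is None or c.sum(), b is None or b.sum())
print("cap",fit([(w,c.astype(np.float32))],cap,(*t[:2],.45)))
if b is not None: print("all",fit([(w,(b|c).astype(np.float32))],mod,(*t[:2],.45)))
go((.531,-.209,.188),(.531,-.209,.13))
E
```

```text
0.11076261281991828 [-3.14153537e+00 -5.68185952e-04  1.49638547e+00]
11085 3130
cap (array([ 0.43848893, -0.23264156,  0.59909158]), np.float64(0.055655162781476974))
all (array([ 0.43876423, -0.2322133 ,  0.37489922]), np.float64(0.07760607451200485))
7.17 [ 0.4408 -0.2296  0.1877] [-3.141e+00 -1.000e-03  1.500e+00] [-0.27  0.13  0.76  1.77 -0.1   1.27  0.44] 0.04621576111795249 [ 1.7  0.1 -3.3]
(0.531, -0.209, 0.188) [ 0.0672  0.2212 -0.0009]
(0.531, -0.209, 0.13) [0.0672 0.2213 0.1441]
```

```bash
python3 - <<'E'
from fit import *
import pickle
w=pickle.load(open("w3.pkl","rb"))[0]
k=lambda u:np.array(u)/2+[80,60]-.25
for z,pts in((.117,((272,322),(412,218),(499,375))),(.173,((300,305),(412,240),))):
  X=[plane(w,k(u),z) for u in pts]
  for i in range(len(X)-1):
    d=X[i+1]-X[i];print(z,np.hypot(*d),np.degrees(np.arctan2(d[1],d[0]))%90)
# amber colour mask, yaw-only scan of silhouette
hsv=cv2.cvtColor(w["pixels"],cv2.COLOR_BGR2HSV)
R=np.s_[160:245,205:335]
for yaw in np.radians(range(14,34,2)):
  z=.111;m=sil(w,[box(.4387,-.2325,yaw,.046,z,z+.004),box(.4387,-.2325,yaw,.051,z+.006,z+.062)])
  mask=((hsv[...,1]>170)&(hsv[...,2]>60)).astype(float)
  print(round(np.degrees(yaw)),round(np.abs(m-mask)[160:225,210:300].sum(),1))
E
```

```text
0.117 0.06253262769639566 32.71384850140858
0.117 0.06651818078209626 25.046922781809656
0.173 0.035172648120894344 26.385369982291017
14 1892.4
16 1874.6
18 1855.1
20 1825.7
22 1806.3
24 1780.0
26 1754.6
28 1718.7
30 1684.2
32 1649.5
```

>>> drive_tool(
  deltas=[
    {"slide": [0.02, 0.08, 0], "turn": [0, 0, 0.01]},
    {"slide": [0.055, 0.17, 0], "turn": [0, 0, 0.024]},
    {"slide": [0.075, 0.226, 0.05], "turn": [0, 0, 0.024]},
    {"slide": [0.075, 0.226, 0.13], "turn": [0, 0, 0.024]},
    {"slide": [0.075, 0.226, 0.15], "turn": [0, 0, 0.024]},
    {"slide": [0.075, 0.226, 0.15], "turn": [0, 0, 0.024]},
  ],
)

```text
time_s: 7.92
tcp_pos: [0.5327, -0.2068, 0.1278]
eef_rot: [-3.141, -0.0, 1.424]
wrist_force: [-0.1, 0.8, -3.1]
finger_gap: 0.0459
grip_force: 63.9
```

```bash
python3 - <<'E'
from h import *
from g import go
import pickle
go((.531,-.209,.085))
w=camera("wrist");a=camera("scene");b=camera("side");pickle.dump((w,a,b),open("w4.pkl","wb"));go()
o=[]
for p,r in((a,55),(b,45)):
  x,y=np.round(proj(p,np.array([.531,-.209,.07]))).astype(int);print(x,y)
  o.append(cv2.resize(p["pixels"][y-r:y+r,x-r:x+r],(400,400),interpolation=cv2.INTER_CUBIC))
cv2.imwrite("pics/g.png",cv2.convertScaleAbs(np.hstack(o),alpha=1.4))
E
```

```text
7.92 [ 0.5327 -0.2068  0.1278] [-3.141 -0.     1.424] [-0.24  0.38  0.72  1.66 -0.27  1.2   0.39] 0.04589278879212263 [-0.1  0.8 -3.1]
(0.531, -0.209, 0.085) [-0.0062 -0.0032  0.1071]
8.07 [ 0.5335 -0.2077  0.1294] [3.139 0.    1.423] [-0.24  0.38  0.72  1.66 -0.27  1.2   0.39] 0.045864945822013045 [ 0.5 -0.3 -2.8]
324 285
287 270
```

View pics/g.png

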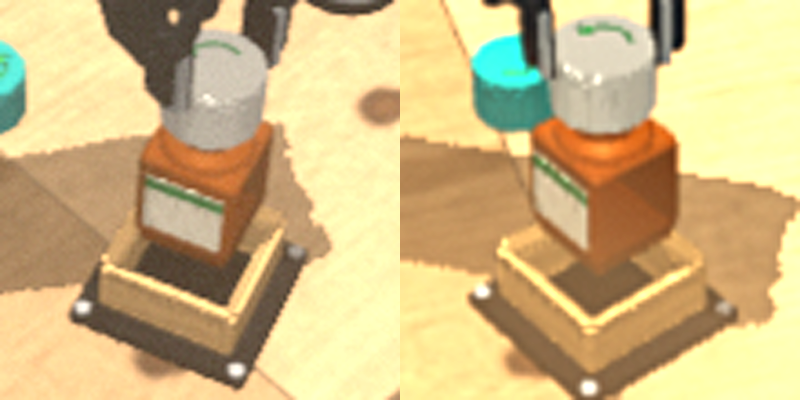

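Both views show the bottle upright and nearly centred above the pocket. I check the relative offset per camera, so calibration error cancels.

```bash
python3 - <<'E'
from fit import *
for n,x,y,r in(("scene",324,285,55),("side",287,270,45)):
    p=camera(n);z=.1286-.0771
    K=lambda u:np.array([x-r,y-r])+(np.array(u)+.5)*2*r/400-.5
    cs=((103,258),(285,226),(236,321)) if n=="scene" else ((100,245),(308,263),(190,328))
    H=[plane(p,K(u),.040) for u in cs]
    print(n,"holder",(H[0]+H[1])/2,[round(np.degrees(np.arctan2(*(H[i]-H[2])[::-1]))%90,1) for i in(0,1)],[np.hypot(*(H[i]-H[2])).round(4) for i in(0,1)])
    Y=proj(p,np.array([.532,-.208,z+.035]));b=near(p,"bottle",Y,25);print(b is None or b.sum())
    if b is None: continue
    mod=lambda x,y,q:[np.r_[box(x,y,q,.046,z,z+.001),box(x,y,q,.052,z+.006,z+.062)]]
    m=b.astype(np.float32)
    # crop the neck/cap: compare only below body top
    cut=int(proj(p,np.array([.532,-.208,z+.05]))[1])
    from scipy.optimize import minimize
    f=lambda v:np.abs(sil(p,mod(*v))-m)[cut:].sum()
    best=min((minimize(f,[.532,-.208,q],method="Nelder-Mead",options=dict(initial_simplex=[[.532,-.208,q],[.538,-.208,q],[.532,-.202,q],[.532,-.208,q+.15]])) for q in(.25,.37,.5)),key=lambda r:r.fun);print("bottle",best.x,best.fun)
E
```

```text
scene holder [ 0.52934348 -0.20918802] [np.float64(16.9), np.float64(21.3)] [np.float64(0.074), np.float64(0.0668)]
1096
bottle [ 0.53316525 -0.20657523  0.40624099] 52.25
side holder [ 0.53113787 -0.21109463] [np.float64(19.8), np.float64(19.8)] [np.float64(0.0719), np.float64(0.0705)]
869
bottle [ 0.53274596 -0.20430598  0.0631382 ] 63.3125
```

>>> drive_tool(
  deltas=[
    {"slide": [-0.007, -0.0045, 0], "turn": [0, 0, 0.008]},
    {"slide": [-0.007, -0.0045, 0.02], "turn": [0, 0, 0.008]},
    {"slide": [-0.007, -0.0045, 0.04], "turn": [0, 0, 0.008]},
    {"slide": [-0.007, -0.0045, 0.055], "turn": [0, 0, 0.008]},
    {"slide": [-0.007, -0.0045, 0.055], "turn": [0, 0, 0.008]},
  ],
)

```text
time_s: 8.9
tcp_pos: [0.5302, -0.2096, 0.1051]
eef_rot: [-3.14, -0.0, 1.398]
wrist_force: [0.7, -0.4, -3.6]
finger_gap: 0.0462
grip_force: 64.0
```

>>> drive_tool(
  deltas=[
    {"slide": [0, 0, 0.015], "turn": [0, 0, 0]},
    {"slide": [0, 0, 0.03], "turn": [0, 0, 0]},
    {"slide": [0, 0, 0.042], "turn": [0, 0, 0]},
    {"slide": [0, 0, 0.042], "turn": [0, 0, 0]},
  ],
)

```text
time_s: 9.4
tcp_pos: [0.5304, -0.2098, 0.0886]
eef_rot: [-3.141, 0.0, 1.398]
wrist_force: [-0.2, 0.5, -3.7]
finger_gap: 0.0455
grip_force: 63.9
```

>>> drive_tool(
  deltas=[
    {"slide": [0, 0, 0.005], "turn": [0, 0, 0]},
    {"slide": [0, 0, 0.01], "turn": [0, 0, 0]},
    {"slide": [0, 0, 0.01], "turn": [0, 0, 0]},
    {"slide": [0, 0, 0.01], "turn": [0, 0, 0]},
  ],
)

```text
time_s: 9.9
tcp_pos: [0.5309, -0.2101, 0.0857]
eef_rot: [3.141, -0.0, 1.398]
wrist_force: [-2.4, 1.0, 5.5]
finger_gap: 0.0459
grip_force: 64.8
```

>>> drive_tool(
  deltas=[
    {"slide": [0, 0, 0.004], "turn": [0, 0, 0]},
    {"slide": [0, 0, 0.008], "turn": [0, 0, 0]},
    {"slide": [0, 0, 0.012], "turn": [0, 0, 0]},
    {"slide": [0, 0, 0.012], "turn": [0, 0, 0]},
    {"slide": [0, 0, 0.012], "turn": [0, 0, 0]},
  ],
)

```text
time_s: 10.52
tcp_pos: [0.531, -0.2102, 0.0813]
eef_rot: [3.14, -0.0, 1.398]
wrist_force: [-3.8, 1.7, 9.0]
finger_gap: 0.046
grip_force: 65.2
```

```bash
python3 - <<'E'
from h import *
F=[];Z=[]
for i in range(4):
    p=camera("side");s=state();F.append(s["wrist_force"]);Z.append(np.r_[s["tcp_pos"],s["eef_rot"]])
print(np.mean(F,0),np.mean(Z,0),s["time_s"],np.round(s["qpos"],2))
c=camera("scene")
x,y=np.round(proj(c,np.array([.531,-.209,.05]))).astype(int)
o=[cv2.resize(q["pixels"][y-50:y+50,x-50:x+50],(400,400),interpolation=cv2.INTER_CUBIC) for q,(x,y) in((c,(x,y)),(p,np.round(proj(p,np.array([.531,-.209,.05]))).astype(int)))]
cv2.imwrite("pics/i.png",cv2.convertScaleAbs(np.hstack(o),alpha=1.4))
E
```

```text
[-3.42045276  1.87899659  8.73722841] [ 5.31009759e-01 -2.10152755e-01  8.12823694e-02  3.14037788e+00
 -1.29307324e-04  1.39818251e+00] 10.725 [-0.22  0.43  0.7   1.72 -0.31  1.1   0.4 ]
```

View pics/i.png

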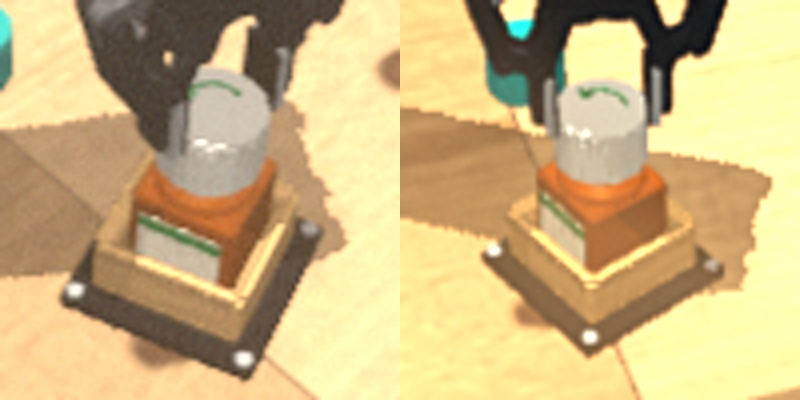

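Both views show the bottle seated in the holder, with about 34 mm of body standing above the block. I press a bit further, relieve the side force, then twist.

>>> drive_tool(
  deltas=[
    {"slide": [0.001, -0.002, 0.002], "turn": [0, 0, 0]},
    {"slide": [0.001, -0.002, 0.0035], "turn": [0, 0, 0]},
    {"slide": [0.001, -0.002, 0.0035], "turn": [0, 0, 0]},
  ],
  squeeze=75,
)

```text
time_s: 11.15
tcp_pos: [0.5306, -0.2098, 0.0801]
eef_rot: [3.14, 0.0, 1.398]
wrist_force: [-3.0, 1.3, 9.0]
finger_gap: 0.0454
grip_force: 78.9
```

>>> drive_tool(
  deltas=[
    {"slide": [0, 0, 0], "turn": [0, 0, -0.03]},
    {"slide": [0, 0, 0], "turn": [0, 0, -0.06]},
    {"slide": [0, 0, 0], "turn": [0, 0, -0.09]},
    {"slide": [0, 0, 0], "turn": [0, 0, -0.12]},
    {"slide": [0, 0, 0], "turn": [0, 0, -0.12]},
  ],
)

```text
time_s: 11.78
tcp_pos: [0.5313, -0.2102, 0.0805]
eef_rot: [3.138, 0.002, 1.776]
wrist_force: [-0.9, 1.6, 9.9]
finger_gap: 0.0457
grip_force: 78.8
```

```bash
python3 - <<'E'
from h import *
s=state();print(s["torque"],s["wrist_force"],s["qpos"])
E
```

```text
[0.14370828 0.21330081 0.05343511] [-0.90540314  1.55688742  9.9031682 ] [-0.16634317  0.41242237  0.6209154   1.71888523 -0.26635381  1.09188265
  0.74362088]
```

>>> drive_tool(
  deltas=[
    {"slide": [0, 0, 0], "turn": [0, 0, -0.04]},
    {"slide": [0, 0, 0], "turn": [0, 0, -0.08]},
    {"slide": [0, 0, 0], "turn": [0, 0, -0.12]},
    {"slide": [0, 0, 0], "turn": [0, 0, -0.16]},
    {"slide": [0, 0, 0], "turn": [0, 0, -0.2]},
    {"slide": [0, 0, 0], "turn": [0, 0, -0.24]},
    {"slide": [0, 0, 0], "turn": [0, 0, -0.28]},
    {"slide": [0, 0, 0], "turn": [0, 0, -0.31]},
  ],
)

```text
time_s: 12.78
tcp_pos: [0.5314, -0.2101, 0.0806]
eef_rot: [3.141, 0.004, 2.752]
wrist_force: [-0.8, 1.6, 8.3]
finger_gap: 0.0454
grip_force: 78.9
```

```bash
python3 - <<'E'
from h import *
s=state();print(s["torque"],s["wrist_force"],s["qpos"],s["eef_rot"])
E
```

```text
[ 0.17143129  0.20657519 -0.05201169] [-0.77147879  1.55303268  8.26309864] [-0.02111326  0.38224847  0.42979283  1.71253423 -0.17745208  1.08138912
  1.64604529] [3.14118034 0.0038348  2.75233477]
```

>>> drive_tool(
  deltas=[
    {"slide": [0, 0, -0.008], "turn": [0, 0, 0]},
    {"slide": [0, 0, -0.016], "turn": [0, 0, 0]},
    {"slide": [0, 0, -0.026], "turn": [0, 0, 0]},
    {"slide": [0, 0, -0.04], "turn": [0, 0, 0]},
    {"slide": [0, 0, -0.04], "turn": [0, 0, 0]},
  ],
)

```text
time_s: 13.4
tcp_pos: [0.5296, -0.2093, 0.0948]
eef_rot: [-3.141, -0.001, 2.749]
wrist_force: [-0.1, -0.1, -1.6]
finger_gap: 0.0456
grip_force: 77.7
```

>>> drive_tool(
  deltas=[
    {"slide": [0, 0, -0.03], "turn": [0, 0, 0]},
    {"slide": [0, 0, -0.07], "turn": [0, 0, 0]},
    {"slide": [0, 0, -0.11], "turn": [0, 0, 0]},
    {"slide": [0, 0, -0.141], "turn": [0, 0, 0]},
    {"slide": [0, 0, -0.141], "turn": [0, 0, 0]},
    {"slide": [0, 0, -0.141], "turn": [0, 0, 0]},
  ],
)

```text
time_s: 14.15
tcp_pos: [0.5296, -0.2092, 0.1509]
eef_rot: [-3.142, -0.001, 2.749]
wrist_force: [-0.7, -0.1, -0.2]
finger_gap: 0.0457
grip_force: 77.7
```

```bash
python3 - <<'E'
from h import *
c=camera("scene");p=camera("side");s=state();print(s["tcp_pos"],s["eef_rot"],s["wrist_force"],s["time_s"])
o=[cv2.resize(q["pixels"][y-60:y+60,x-60:x+60],(400,400),interpolation=cv2.INTER_CUBIC) for q in(c,p) for x,y in [np.round(proj(q,np.array([.531,-.209,.09]))).astype(int)]]
cv2.imwrite("pics/j.png",cv2.convertScaleAbs(np.hstack(o),alpha=1.4))
E
```

```text
[ 0.52941791 -0.2091832   0.15054942] [-3.14135095e+00 -1.36614913e-03  2.74916796e+00] [-0.34008917  0.24117799 -0.38738074] 14.25
```

View pics/j.png

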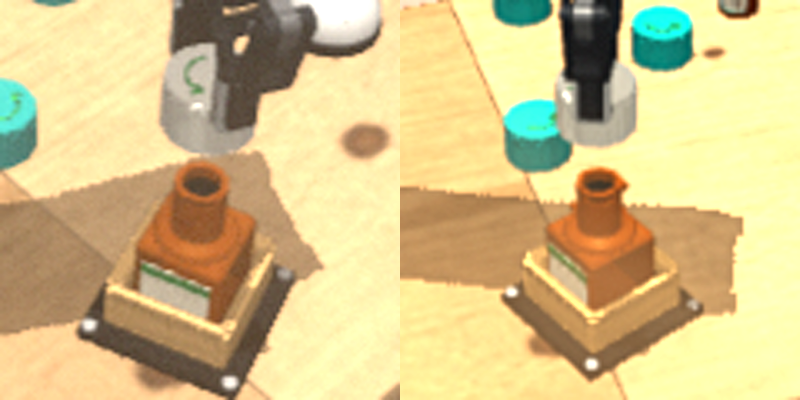

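The final views show the open bottle fully down in the holder, with the mouth at (202,180) and (600,182) in the crop. The cap is held level, straight above it.

```bash
python3 -c "
from bench import *
print(close_job())"
```

```text
the job is handed in; nothing more can be done
None
```

The bottle stands fully down in the holder, the white cap was pressed, twisted free and lifted off, and the job is handed in with the gripper holding the cap level, its rim about 4.5 cm above the open mouth, after about 14 s of the 48 s allowed.

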